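# Gauge a finger-jointed block and hold it level for the press

### The arm

A 6-joint arm with a two-finger parallel gripper is mounted at the origin on a cart in front of the work surface, level with it; the furniture and walls round the work are solid. World frame = base frame: x ahead of the robot, y to its left, z up, the work surface at z = 0. Lengths are in m, angles in rad, forces in N, time in s.
With the tool pointing down it reaches from about 0.35 to 0.875 m from the base axis. Payload 15.5 kg.
Tool frame: the origin (TCP) lies midway between the tips of the shut fingers; the grasp point (between the pads) lies 19 mm behind it; z points along the fingers, y is the direction in which the jaws open and shut (so a half turn about z gives the same grasp; the last joint's range is limited). The gripper opens to 85 mm and grips with 20 to 120 N. Pads are 22 mm wide; open, the fingers measure 114 mm over their backs; the gripper's body (76 mm by 85 mm) begins 54 mm behind the grasp point. The pads swing forward as they close: fully open they stand 13 mm farther back than shut.
Start: joints at [1.052, 0.494, 1.345, -0, 1.302, -0.096], TCP at [0.256, 0.57, 0.231] pointing down, gripper open.
Joint ranges: [-2.91, 2.91], [-0.82, 2.16], [0.22, 2.67], [-1.22, 4.37], [0.12, 2.79], [-3.08, 3.08]. Speed limits (rad/s): [1.89, 1.89, 2.57, 3.01, 3.01, 3.01].

### API

Orientations are given as a unit quaternion [x, y, z, w].
In Python, from rig import ctrl gives the robot as it stands. The module is installed in compiled form; this text tells all that it offers.
- The arm moves only by the shell command python3 -m pendant 'ROWS' [FORCE]. ROWS is JSON, a list of rows, each a list of 5 numbers: the shift along the tool's x, y, z in cm, then the turn about the tool's z in rad, then the closure in counts, from 0 (fully open) to 255 (shut). A call has 1 to 10 rows; each row shifts and turns the commanded pose from where the row before left it, along the tool's axes as they then stand; what a row does not reach is not made up. A row lasts 1/12 s, in which the tool goes at most 41.7 mm and 7.16 degrees, less where a joint would pass 70% of its speed; a pose out of reach is approached as far as the arm can. A call with a gripper value outside its range is refused whole. The fingers move at their own pace and stop on an object; FORCE is the grip in N (left out, the last holds). Time passes only in rows, so rows that do not move let the fingers close. It gives the time, the measured TCP pose, the force and the opening at its end, in the units of the state.
- ctrl.state(): the state, without advancing time (a new reading comes with each control period).
- ctrl.read_camera(name): name is "side" or "top" or "wrist"; returns (picture, depth): 400x640x3 uint8, red, green, blue; 400x640 float32, m along the optical axis (not along the pixel's ray), 0 where there is no reading.
- ctrl.camera_params(name): a dict with "fovy" (degrees; the focal length in pixels is half the picture's height over the tangent of half this angle, whatever the lens; pixels are square), "cx", "cy" (the principal point, pixels), "origin" and "orientation" of the camera in the world. Camera axes: x right, y down, z forward; pixel columns grow to the right and rows downward; lengths in m; the calibration is good to about 2 mm. The wrist camera is an equidistant fisheye: a pixel r from the principal point sees the ray r / f radians off the axis. A picture is of the moment at which its call begins: read the wrist's pose just before it. camera_params takes no time and is no camera call; for the wrist camera it gives the pose at the moment of the call.
- ctrl.job_done(): hands the job in, once; it reports no verdict.
The state is a dict: "clock": time; "q": joint angles; "joint_vel": joint speeds; "joint_torque": joint torques, N m; "ee_pos": TCP position; "eef_rot": TCP orientation; "wrist_force": force on the tool from outside, world axes, zero at the start; "ft_torque": the same for the moment, N m; "gripper_width": finger opening in m.
Only numpy, scipy, OpenCV 4.12 (cv2) and the standard library are available. Lean on these libraries where they do the work, as an engineer would, in place of code of your own. Each camera call takes 0.05 s, during which the arm holds its last target.

### The job

Two finger-jointed wood blocks stand on end in the blue-pocketed drip rack. Take the narrow one, the one that fits the aluminium width gauge, lower it upright into the gauge until its foot is fully home on the gauge's floor, then draw it out again, turn it until its length is level (lying, no longer upright) and keep it raised in the gripper at least 20 cm above the bench, clear of everything. Finish while still holding it so, motionless; the wide block must be standing in its pocket of the rack and everything else left where it was.

Things in the scene. Friction and masses are not known exactly. Their poses are not given: they have to be found in the camera images.
- narrow_block: narrow block: dark brown wood, 43 wide x 26 thick x 120 mm long, 0.09 kg, finger joints in its ends, white glue on the lower one. y axis along its length (up in the rack), x along the width, z along the thickness; origin in the middle of one wide face. Stands loosely in a rack pocket, foot 10 mm and top 130 mm above the bench; the upper 73 mm stand free. Grip it across the 26 mm thickness
- narrow_foot (a point): centre of the lower end face of the narrow block, axes as the block's
- narrow_top (a point): centre of the upper end face of the narrow block, 120 mm above its foot
- wide_block: the wide block: pale wood, 60 x 26 x 130 mm, standing on end in the other pocket of the rack, top 140 mm above the bench; it is too wide for the gauge. Axes as the narrow block's, origin in the middle of one 60 mm wide face
- rack: fixed drip rack: plywood foot 115 (x) x 250 (y) x 10 mm, two blue sheet-steel pockets at y = +70 and -70 mm in its frame, each inside 66 (x) x 31 (y) mm, open at the top, rim 57 mm above the bench; the blocks' thickness lies along its y. Origin on the bench under its centre, z up. Left or right of the gauge, turned up to 0.3 rad
- gauge: fixed width gauge: steel foot 120 (x) x 100 (y) x 10 mm, aluminium pocket in its middle, inside 49 (x, for the block's width) x 31 (y, for its thickness) mm; floor 10 mm, straight walls to 46 mm above the bench, then a flared lip widening the mouth by 5 mm each side, up to 56 mm. Origin on the bench under the pocket's centre, z up. Turned up to 0.3 rad
- glue_bottle: loose white glue bottle with red spout, 62 mm wide, 205 mm high, standing; origin under its centre; bystander
- glue_pot: fixed tin glue pot, 85 mm wide, 79 mm high; origin under its centre; bystander
- tape_roll: fixed roll of paper tape lying flat, 98 mm wide, 25 mm high; origin under its centre; bystander
- wedge: loose brown hardwood wedge, 30 x 100 x 20 mm, lying; origin under its centre; bystander
- glue_brush: fixed flat glue brush with a wooden handle, 40 x 199 x 14 mm, lying; origin under its middle; bystander
There are look-alikes about, which are no part of the job. What is shaped like the gauge but purple is not meant.

How it is judged:
By the outcome, as a careful person would: the job done as asked, in the order asked, and still so for the second after the job is handed in, while the arm keeps its last pose, push and grip.
It also fails if it takes over 48 s, if anything falls off the work surface, if the arm or the gripper's body presses on something with over 40 N, if the wrist force passes 120 N, or if a joint passes its speed limit or range.

## Working session

There is one attempt and no reset: what is moved stays moved. The work goes in short steps, Python scripts to look and compute and a shell command to move; the robot and the scene stay as the last step left them, time stands still between calls to the robot, and variables do not carry over. Pictures are saved under pics/ and viewed, and the job is handed in when it is done.

```bash
mkdir -p pics; cat > h.py <<'E'
import numpy as np, cv2
from scipy.spatial.transform import Rotation as R
from rig import ctrl
def snap(name,tag):
    p=ctrl.camera_params(name); im,d=ctrl.read_camera(name)
    np.savez(f'pics/{tag}.npz',im=im,d=d,p=np.array([p],dtype=object))
    cv2.imwrite(f'pics/{tag}.png',im[:,:,::-1]); return im,d,p
def load(tag):
    z=np.load(f'pics/{tag}.npz',allow_pickle=True); return z['im'],z['d'],z['p'][0]
def Rc(p):
    o=np.array(p['orientation'],float); return R.from_quat(o).as_matrix() if o.size==4 else o.reshape(3,3)
def ray(p,u,v,fish=False):
    f=200/np.tan(np.radians(p['fovy'])/2); x=(np.asarray(u,float)-p['cx'])/f; y=(np.asarray(v,float)-p['cy'])/f
    if fish:
        r=np.hypot(x,y)+1e-12; d=np.stack([np.sin(r)*x/r,np.sin(r)*y/r,np.cos(r)],-1)
    else: d=np.stack([x,y,np.ones_like(x)],-1)
    return np.array(p['origin']),d@Rc(p).T
def onz(p,u,v,z,fish=False):
    o,d=ray(p,u,v,fish); return o+d*((z-o[2])/d[...,2])[...,None]
def cloud(im,d,p):   # pinhole
    v,u=np.mgrid[:400,:640]; o,r=ray(p,u,v); return o+r*d[...,None]
E
python3 - <<'E'
from h import *
for n in ['side','top','wrist']:
    im,d,p=snap(n,n+'0'); print(n,{k:np.round(v,4) for k,v in p.items()},(d>0).mean())
s=ctrl.state(); print({k:np.round(v,4) for k,v in s.items()})
E
```

```text
side {'fovy': np.float64(51.0997), 'cx': np.float64(320.1613), 'cy': np.float64(206.1351), 'origin': array([ 0.3198, -1.4809,  0.7011]), 'orientation': array([ 0.8258, -0.0778,  0.0362, -0.5574])} 0.8492265625
top {'fovy': np.float64(47.0297), 'cx': np.float64(321.2888), 'cy': np.float64(202.6393), 'origin': array([ 0.4347, -0.0206,  1.6845]), 'orientation': array([ 0.7094, -0.7039,  0.0279, -0.0205])} 0.9960703125
wrist {'fovy': np.float64(65.7065), 'cx': np.float64(313.9685), 'cy': np.float64(198.6716), 'origin': array([0.1855, 0.6015, 0.3732]), 'orientation': array([0.8295, 0.5374, 0.0821, 0.1278])} 0.99567578125
{'clock': np.float64(0.15), 'q': array([ 1.0525,  0.494 ,  1.346 ,  0.    ,  1.3025, -0.0955]), 'joint_vel': array([ 0.0005,  0.0004, -0.0023, -0.0012,  0.0006,  0.001 ]), 'joint_torque': array([ 2.40000e-03, -8.82543e+01, -3.84068e+01,  1.00000e-04,
        7.10000e-03, -0.00000e+00]), 'ee_pos': array([0.2563, 0.5697, 0.2308]), 'eef_rot': array([ 2.098e-01,  9.777e-01, -4.000e-04, -2.000e-04]), 'wrist_force': array([ 0.863 ,  0.3575, -0.4418]), 'ft_torque': array([ 0.0456, -0.0417,  0.0355]), 'gripper_width': np.float64(0.0854)}
```

View pics/top0.png

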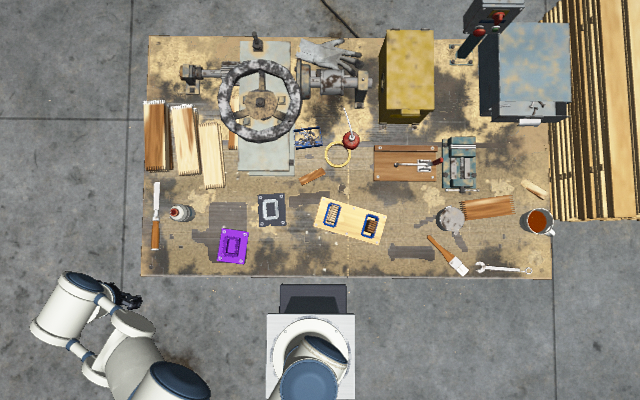

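View pics/side0.png

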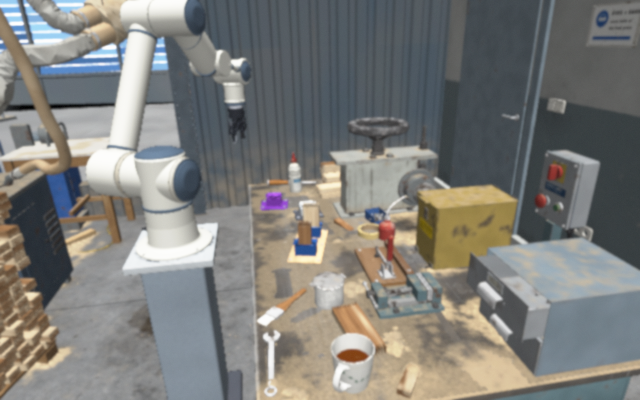

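View pics/wrist0.png

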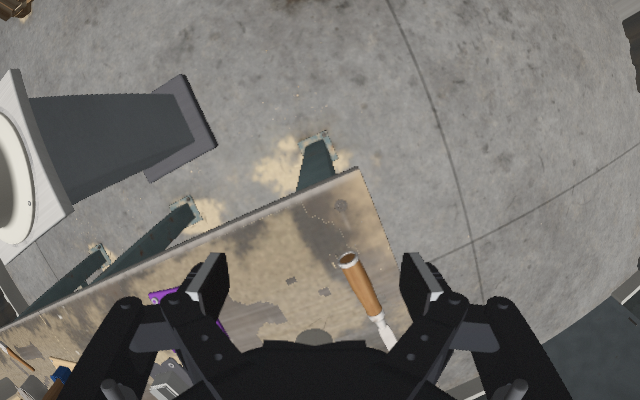

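Top view: the rack is at about (350,221), with the left pocket's pale block at (332,214) and the right pocket's dark block at (370,225). The grey gauge is at (271,209) and a purple decoy at (232,245). I'll enlarge these to confirm.

```bash
python3 - <<'E'
from h import *
im,d,p=load('top0'); c=im[180:270,210:400]; cv2.imwrite('pics/topcrop.png',cv2.resize(c,None,fx=4,fy=4,interpolation=cv2.INTER_CUBIC)[:,:,::-1])
im,d2,p2=load('side0'); c=im[180:270,250:370]; cv2.imwrite('pics/sidecrop.png',cv2.resize(c,None,fx=6,fy=6,interpolation=cv2.INTER_CUBIC)[:,:,::-1])
E
```

```text
(no output)
```

View pics/topcrop.png

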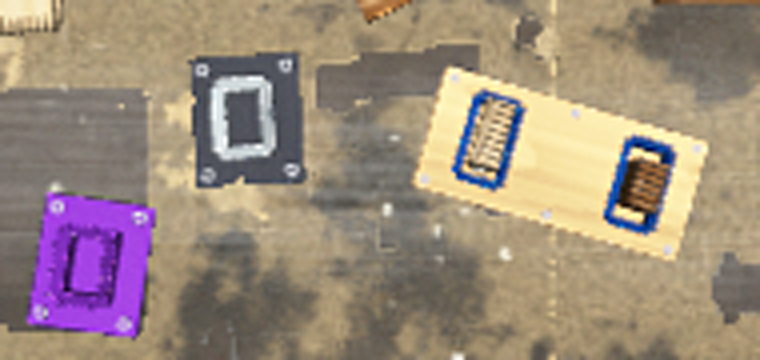

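View pics/sidecrop.png

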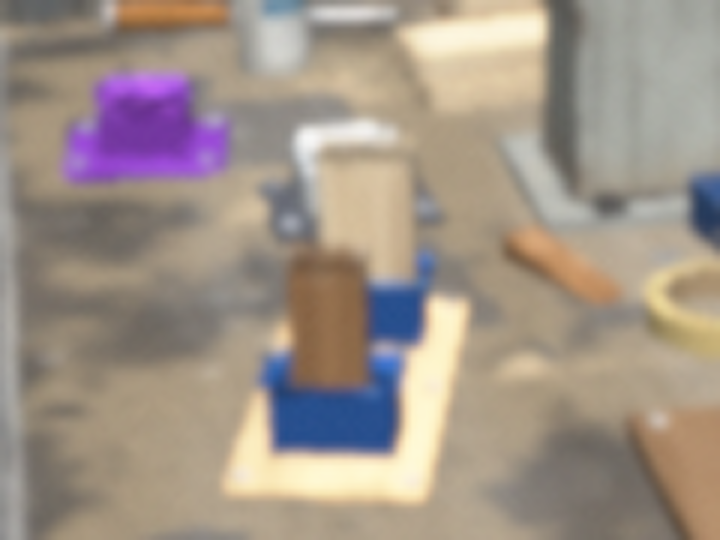

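The crops confirm it. The dark narrow block is in the right pocket at (370,225); the pale wide one is in the left pocket. The gauge is the grey foot with the aluminium pocket at (271,209), and the purple one is the decoy. Next I'll measure them.

```bash
python3 - <<'E'
from h import *
im,d,p=load('top0'); P=cloud(im,d,p); hsv=cv2.cvtColor(im,cv2.COLOR_RGB2HSV)
Z=P[...,2]
def box(mask,z,name,roi):
    m=np.zeros((400,640),np.uint8); a,b,c,e=roi; m[b:e,a:c]=mask[b:e,a:c]
    v,u=np.nonzero(m); 
    n,l,st,ce=cv2.connectedComponentsWithStats(m); k=1+np.argmax(st[1:,4]); v,u=np.nonzero(l==k)
    X=onz(p,u,v,z) if z is not None else P[v,u]
    r=cv2.minAreaRect((X[:,:2]*1000).astype(np.float32)); print(name,len(u),np.round(r[0],1),np.round(r[1],1),round(r[2],1),'z',np.round(np.percentile(P[v,u,2],[5,50,95]),4))
    return r
print('bench z',np.median(Z[225:245,260:300]))
H,S,V=hsv[...,0],hsv[...,1],hsv[...,2]
blue=(H>100)&(H<125)&(S>150)&(V>60)
box(blue.astype(np.uint8),0.057,'blueR',(358,205,385,250)); box(blue.astype(np.uint8),0.057,'blueL',(320,195,346,235))
box((Z>0.1).astype(np.uint8),None,'blkR',(355,205,385,245)); box((Z>0.1).astype(np.uint8),None,'blkL',(318,195,346,235))
foot=((V<80)&(S<90)); box(cv2.morphologyEx(((Z>0.005)).astype(np.uint8),cv2.MORPH_OPEN,np.ones((3,3))),0.01,'gaugefoot',(252,185,292,232))
pk=(V>130)&(S<60); box(pk.astype(np.uint8),0.056,'gaugepocket',(256,192,288,225))
box((Z>0.04).astype(np.uint8),None,'gaugepocketZ',(256,192,288,225))
box((Z>0.005).astype(np.uint8),0.01,'rack',(305,185,395,250))
np.set_printoptions(linewidth=250)
print((Z[190:230,256:290:1]*1000).astype(int)[4:36:1])
E
```

```text
bench z 0.0035613315657119227
blueR 81 [ 465.5 -207.5] [43.  79.3] 75.0 z [0.045  0.0534 0.0597]
blueL 72 [503.6 -73.7] [43.4 79.2] 73.7 z [0.0458 0.0537 0.0611]
blkR 109 [ 461.6 -123.4] [ 44.6 207.6] 2.5 z [0.1089 0.1254 0.1351]
blkL 135 [479.9 -61.6] [ 33.3 117.3] 63.7 z [0.1227 0.1362 0.1458]
gaugefoot 752 [517.3 144. ] [130.  101.9] 3.9 z [0.006  0.012  0.0544]
gaugepocket 204 [522.5 144.2] [71.1 56.6] 0.9 z [0.0115 0.0501 0.0575]
gaugepocketZ 182 [522.6 143.1] [71.4 53.4] 1.6 z [0.0418 0.0505 0.0576]
rack 2738 [ 498.6 -148.9] [233.4 311.2] 0.4 z [0.0057 0.0108 0.1295]
[[ 0  0  0 ...  6  6  1]
 [ 9  4 12 ...  5  1  0]
 [ 9  0 15 ...  3 -3  2]
 ...
 [11  7  5 ...  7  2 -2]
 [-2  9  8 ... -2 -4  7]
 [ 5  3  7 ... -4  2  3]]
```

```bash
cat >> h.py <<'E'
def tool():
    s=ctrl.state(); return np.array(s['ee_pos']),R.from_quat(s['eef_rot']).as_matrix()
def rows_to(target,yaw_y=None):
    """shift in tool axes (cm) to world target; turn (about tool z) to bring tool y to world angle yaw_y (mod pi)"""
    p,T=tool(); d=T.T@(np.array(target)-p)*100
    a=None
    if yaw_y is not None:
        cur=np.arctan2(T[1,1],T[0,1]); a=-((yaw_y-cur+np.pi/2)%np.pi-np.pi/2)
    print('TCP',np.round(p,4),'x',np.round(T[:,0],3),'z',np.round(T[:,2],3),'shift cm',np.round(d,2),'turn',a)
def proj(p,X,fish=True):
    c=(np.asarray(X)-np.array(p['origin']))@Rc(p); f=200/np.tan(np.radians(p['fovy'])/2)
    if fish:
        th=np.arctan2(np.hypot(c[...,0],c[...,1]),c[...,2]); ph=np.arctan2(c[...,1],c[...,0]); return np.stack([p['cx']+f*th*np.cos(ph),p['cy']+f*th*np.sin(ph)],-1)
    return np.stack([p['cx']+f*c[...,0]/c[...,2],p['cy']+f*c[...,1]/c[...,2]],-1)
E
python3 - <<'E'
from h import *
p=ctrl.camera_params('wrist'); t,T=tool(); C=Rc(p)
print('tool R',np.round(T,3)); print('cam origin in tool',np.round(T.T@(np.array(p['origin'])-t),4),'cam axes in tool',np.round(T.T@C,3).tolist())
print('f',200/np.tan(np.radians(p['fovy'])/2)); print(proj(p,t))
rows_to([0.47,-0.03,0.33],np.radians(74.1))
# view for candidate TCP
Cc=T.T@C; co=T.T@(np.array(p['origin'])-t)
for yaw in [74.1]:
  a=np.radians(yaw); ty=np.array([np.cos(a),np.sin(a),0]); tz=np.array([0,0,-1.]); tx=np.cross(ty,tz); TT=np.stack([tx,ty,tz],1)
  for tp in [[.47,-.03,.33],[.42,-.03,.33],[.42,-.2,.33],[.42,.14,.33]]:
    q=dict(p); q['origin']=np.array(tp)+TT@co; q['orientation']=R.from_matrix(TT@Cc).as_quat()
    print(tp,[np.round(proj(q,np.array(X))).tolist() for X in [[.4655,-.2075,.13],[.5036,-.0737,.14],[.52,.144,.056]]])
E
```

```text
tool R [[-0.912  0.41  -0.   ]
 [ 0.41   0.912 -0.001]
 [ 0.    -0.001 -1.   ]]
cam origin in tool [ 0.0776 -0.0002 -0.1424] cam axes in tool [[0.001, -0.954, -0.3], [1.0, 0.001, 0.0], [0.0, -0.3, 0.954]]
f 309.70691628693146
[314.14935141 258.7198075 ]
TCP [0.2563 0.5697 0.2308] x [-0.912  0.41   0.   ] z [-0.    -0.001 -1.   ] shift cm [-44.1  -45.93  -9.88] turn -0.1452670792674855
[0.47, -0.03, 0.33] [[177.0, 209.0], [285.0, 213.0], [439.0, 164.0]]
[0.42, -0.03, 0.33] [[192.0, 244.0], [298.0, 251.0], [444.0, 196.0]]
[0.42, -0.2, 0.33] [[318.0, 211.0], [434.0, 214.0], [532.0, 169.0]]
[0.42, 0.14, 0.33] [[104.0, 266.0], [179.0, 277.0], [335.0, 226.0]]
```

```bash
python3 -m pendant '[[0,0,-3.3,0,0],[0,0,-3.3,0,0],[-1.5,-1.2,-3.3,0,0],[-2.7,-2.2,0,0,0],[-2.7,-2.2,0,0,0],[-2.7,-2.2,0,0,0],[-2.7,-2.2,0,0,0],[-2.7,-2.2,0,0,0],[-2.7,-2.2,0,0,0],[-2.7,-2.2,0,0,0]]' 40
python3 -m pendant '[[-2.7,-2.2,0,0,0],[-2.7,-2.2,0,0,0],[-2.7,-2.2,0,0,0],[-2.7,-2.2,0,0,0],[-2.7,-2.2,0,0,0],[-2.7,-2.2,0,0,0],[-1.5,-1.2,0,-0.07,0],[0,0,0,-0.075,0],[0,0,0,0,0],[0,0,0,0,0]]'
python3 - <<'E'
from h import *
snap('wrist','w1'); rows_to([.47,-.03,.33],np.radians(74.1))
E
```

```text
clock: 0.98
ee_pos: [0.3746, 0.3333, 0.3302]
eef_rot: [0.21, 0.978, -0.0, -0.0]
wrist_force: [0.9, -0.3, 1.2]
gripper_width: 0.0849
clock: 1.82
ee_pos: [0.4765, 0.1309, 0.3301]
eef_rot: [0.14, 0.99, -0.0, -0.0]
wrist_force: [0.2, 0.9, -0.5]
gripper_width: 0.0856
TCP [0.4764 0.1313 0.3302] x [-0.961  0.276  0.   ] z [-0.  0. -1.] shift cm [ -3.84 -15.67   0.02] turn -0.002600975639944103
```

View pics/w1.png

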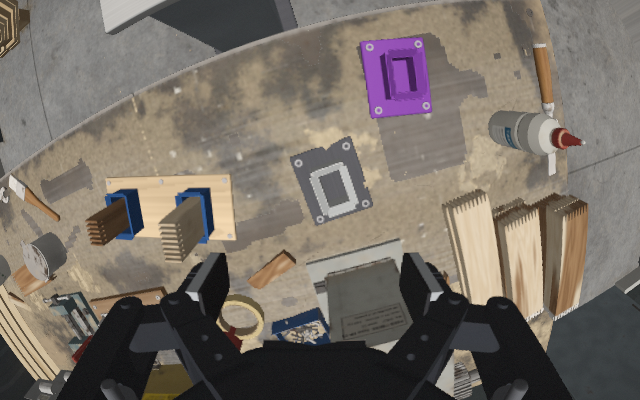

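w1 shows the gauge at (332,188), the dark block in its pocket at (115,220), the pale one at (187,225) and the purple decoy at (397,77). I'll move for the second view.

```bash
python3 -m pendant '[[-0.5,-3.5,0,0,0],[-0.5,-3.5,0,0,0],[-0.5,-3.5,0,0,0],[-0.5,-3.5,0,0,0],[-0.5,-3.5,0,0,0],[0,-3.5,0,0,0],[0,0,0,0,0],[0,0,0,0,0]]'
python3 - <<'E'
from h import *
snap('wrist','w2'); rows_to([.47,-.03,.33],np.radians(74.1))
E
```

```text
clock: 2.53
ee_pos: [0.4428, -0.0786, 0.3303]
eef_rot: [0.14, 0.99, 0.0, 0.0]
wrist_force: [0.6, 0.0, 0.3]
gripper_width: 0.0854
TCP [ 0.4431 -0.0775  0.3303] x [-0.961  0.276 -0.   ] z [ 0.  0. -1.] shift cm [-1.28  5.31  0.04] turn -0.0025151149245943305
```

View pics/w2.png

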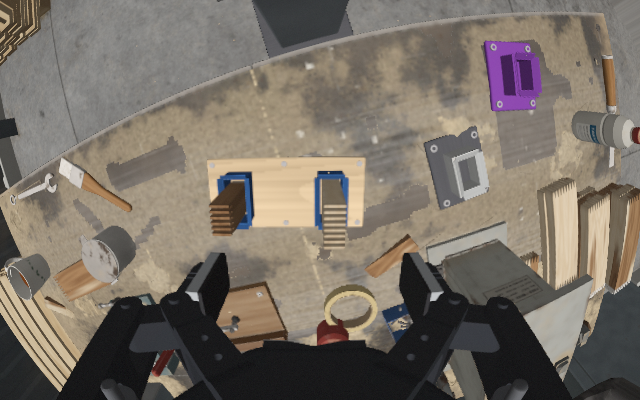

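```bash
cat >> h.py <<'E'
def ortho(tag,z,cx,cy,half=0.06,res=0.0005):
    im,d,p=load(tag); n=int(2*half/res)
    # image: row -> -x world (up = +x), col -> -y (left = +y)
    xs=cx+half-np.arange(n)*res; ys=cy+half-np.arange(n)*res
    X=np.stack(np.broadcast_arrays(xs[:,None],ys[None],np.full((1,1),z)),-1)
    m=proj(p,X).astype(np.float32); return cv2.remap(im,m[...,0],m[...,1],cv2.INTER_CUBIC)
E
python3 - <<'E'
from h import *
def grid(o,cx,cy,half):
    o=np.ascontiguousarray(o[:,:,::-1]); n=o.shape[0]
    for k in range(-10,11):
        for a,c in ((0,cx),(1,cy)):
            v=round(c*100)/100+k*0.02; i=int((c+half-v)/(2*half)*n)
            if 0<=i<n:
                if a==0: cv2.putText(o,f'{v*1000:.0f}',(0,i),0,.35,(0,0,255),1); cv2.line(o,(0,i),(8,i),(0,0,255),1)
                else: cv2.putText(o,f'{v*1000:.0f}',(i,10),0,.3,(0,0,255),1); cv2.line(o,(i,10),(i,18),(0,0,255),1)
    return o
for nm,z,cx,cy in [('blk',.13,.4655,-.2075),('gauge',.056,.52,.144)]:
    os=[grid(ortho(t,z,cx,cy,.05,.00025),cx,cy,.05) for t in ('w1','w2')]
    cv2.imwrite(f'pics/o_{nm}.png',np.hstack(os))
E
```

```text
(no output)
```

View pics/o_blk.png

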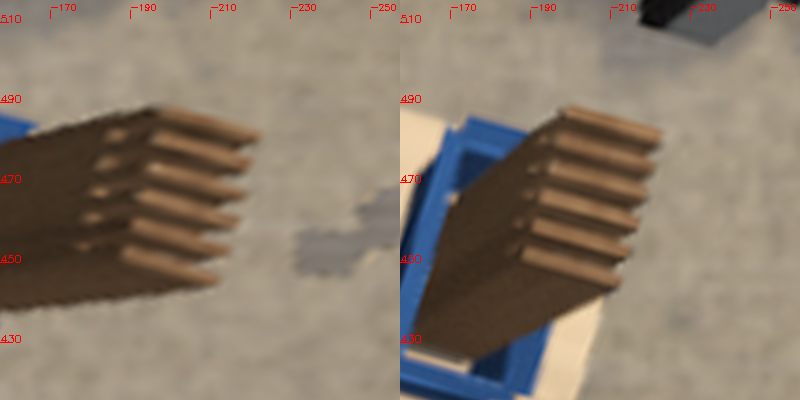

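View pics/o_gauge.png

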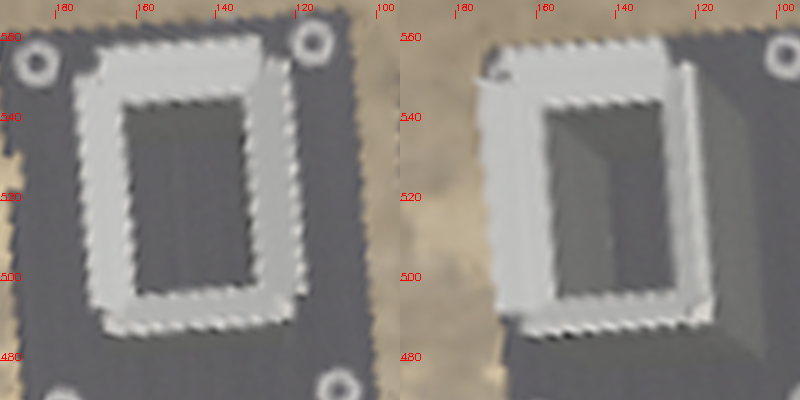

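```bash
python3 - <<'E'
from h import *
def rect(mask,cx,cy,half,res,all_=False):
    m=mask.astype(np.uint8)
    n,l,st,_=cv2.connectedComponentsWithStats(m); 
    keep=[i for i in range(1,n) if st[i,4]>(300 if all_ else 0)]
    if not all_: keep=[max(keep,key=lambda i:st[i,4])]
    v,u=np.nonzero(np.isin(l,keep)); X=np.stack([cx+half-v*res,cy+half-u*res],1)*1000
    r=cv2.minAreaRect(X.astype(np.float32)); return np.round(r[0],1),np.round(r[1],1),round(r[2],2)
for t in('w1','w2'):
    cx,cy=.52,.144; o=ortho(t,.056,cx,cy,.05,.00025); h=cv2.cvtColor(o,cv2.COLOR_RGB2HSV)
    print(t,'lip@56',rect((h[...,2]>150)&(h[...,1]<25),cx,cy,.05,.00025))
    o=ortho(t,.01,cx-.003,cy,.1,.0005); h=cv2.cvtColor(o,cv2.COLOR_RGB2HSV)
    m=((h[...,1]<40)|((h[...,0]>100)&(h[...,1]<60)))&(h[...,2]<250); m=cv2.morphologyEx(m.astype(np.uint8),cv2.MORPH_OPEN,np.ones((9,9)))
    print('  foot@10',rect(m,cx-.003,cy,.1,.0005))
    cx,cy=.4655,-.2075
    for z in (.13,.057):
        o=ortho(t,z,cx,cy,.05,.00025); h=cv2.cvtColor(o,cv2.COLOR_RGB2HSV)
        if z==.13: m=(h[...,0]<20)&(h[...,1]>90)&(h[...,2]>125); print('  blk',rect(m,cx,cy,.05,.00025,True)); cv2.imwrite(f'pics/m_{t}.png',m*255)
    for nm,cx,cy in (('R',.4655,-.2075),('L',.5036,-.0737)):
        o=ortho(t,.057,cx,cy,.06,.00025); h=cv2.cvtColor(o,cv2.COLOR_RGB2HSV)
        print('  blue',nm,rect((h[...,0]>100)&(h[...,0]<125)&(h[...,1]>150)&(h[...,2]>90),cx,cy,.06,.00025))
E
```

```text
w1 lip@56 (array([523.6, 146.6]), array([72.9, 54.8]), 4.24)
  foot@10 (array([523.5, 146.6]), array([118.6,  99.1]), 4.22)
  blk (array([ 466.7, -205.6]), array([25.1, 40.3]), 74.58)
  blue R (array([ 468. , -204.1]), array([47.7, 82.1]), 75.26)
  blue L (array([505.4, -69.7]), array([47.4, 82.3]), 74.43)
w2 lip@56 (array([523.3, 145.6]), array([73.3, 55.1]), 4.64)
  foot@10 (array([523.1, 146.4]), array([119.8, 103.5]), 3.9)
  blk (array([ 466.8, -205.9]), array([25.2, 40.4]), 74.81)
  blue R (array([ 466.9, -204.6]), array([47.2, 82.2]), 74.41)
  blue L (array([505. , -71.8]), array([44.6, 82.6]), 74.05)[ WARN:0@0.754] global loadsave.cpp:1063 imwrite_ Unsupported depth image for selected encoder is fallbacked to CV_8U.
```

```bash
python3 - <<'E'
from h import *
a=[]
for t in ('w1','w2'):
    a.append(ortho(t,.13,.4655,-.2075,.035,.000175)); a[-1]=cv2.resize(a[-1],(400,400))
b=[cv2.resize(ortho(t,.057,.4655,-.2075,.06,.0003),(400,400)) for t in('w2',)]+[cv2.resize(ortho('w2',.057,.5036,-.0737,.06,.0003),(400,400))]
cv2.imwrite('pics/o2.png',np.hstack(b)[:,:,::-1])
E
```

```text
(no output)
```

View pics/o2.png

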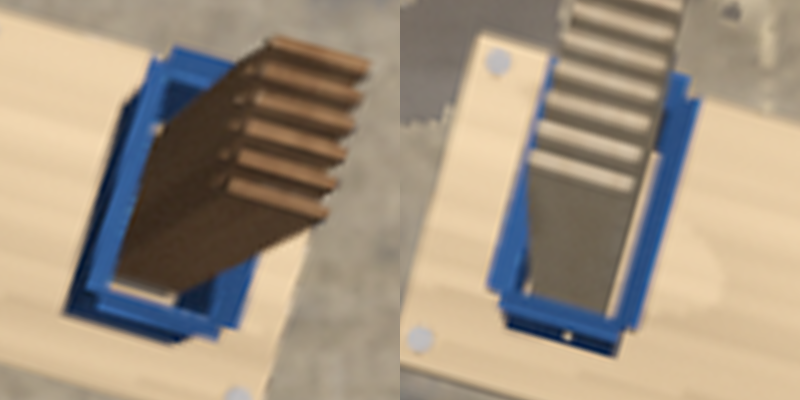

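```bash
python3 -m pendant '[[-1.45,-2.9,0,0,0],[-1.45,-2.9,0,0,0],[-1.45,-2.9,0,0,0],[-1.45,-2.95,0,-0.01,0],[0,0,4,0,0],[0,0,4,0,0],[0,0,4,0,0],[0,0,3,0,0],[0,0,0,0,0],[0,0,0,0,0]]'
python3 - <<'E'
from h import *
snap('wrist','w3'); rows_to([.4668,-.2058,.080],np.radians(74.6))
E
```

```text
clock: 3.42
ee_pos: [0.4671, -0.2042, 0.18]
eef_rot: [0.133, 0.991, 0.001, -0.001]
wrist_force: [1.1, -0.1, 0.3]
gripper_width: 0.0853
TCP [ 0.468  -0.205   0.1815] x [-0.965  0.264 -0.001] z [ 0.001 -0.    -1.   ] shift cm [ 0.1  -0.11 10.15] turn 0.002100425271449158
```

View pics/w3.png

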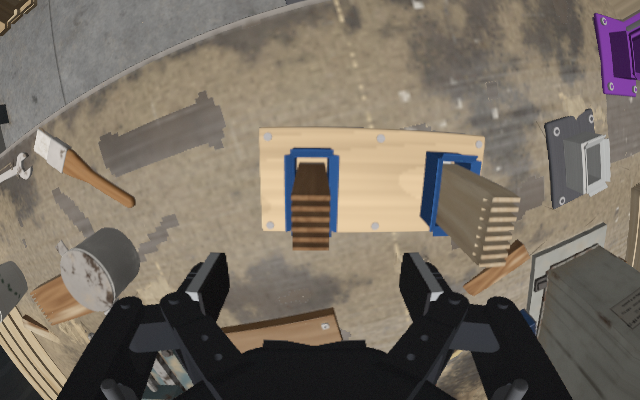

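The narrow block (col 311) is centred between the fingers (col 314). I'll descend and close.

```bash
python3 -m pendant '[[0.1,-0.1,3,0,0],[0,0,3,0,0],[0,0,3,0,0],[0,0,1.1,0,0],[0,0,0,0,0],[0,0,0,0,255],[0,0,0,0,255],[0,0,0,0,255],[0,0,0,0,255],[0,0,0,0,255]]' 40
python3 -m pendant '[[0,0,0,0,255],[0,0,0,0,255],[0,0,0,0,255]]' 40
python3 - <<'E'
from h import *
snap('wrist','w4'); snap('side','s4');rows_to([.5234,.1463,.20],np.radians(94.2)); print(ctrl.state()['wrist_force'])
E
```

```text
clock: 4.3
ee_pos: [0.4662, -0.2068, 0.0802]
eef_rot: [0.134, 0.991, -0.0, 0.001]
wrist_force: [-0.8, 0.6, 20.0]
gripper_width: 0.0252
clock: 4.55
ee_pos: [0.4663, -0.2067, 0.0803]
eef_rot: [0.134, 0.991, -0.0, 0.001]
wrist_force: [-1.7, 1.9, 13.7]
gripper_width: 0.0255
TCP [ 0.4663 -0.2068  0.0803] x [-0.964  0.265 -0.002] z [ 0.002 -0.001 -1.   ] shift cm [  3.82  35.55 -11.99] turn -0.3411949718661005
[-1.88217532  1.67148336 13.42062147]
```

View pics/w4.png

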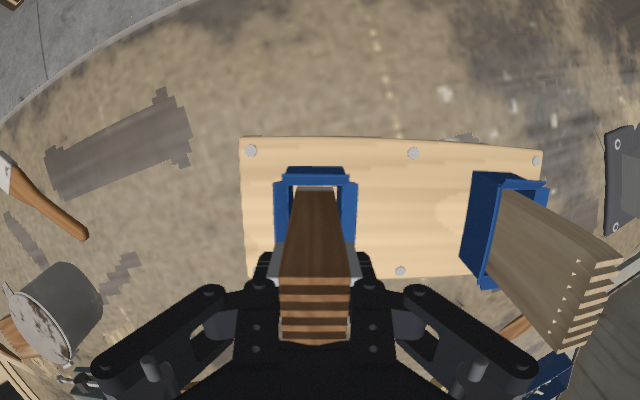

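Gripped at 25 mm, with the block square between the pads. I'll lift it and carry it over the gauge.

```bash
python3 -m pendant '[[0,0,-1,0,255],[0,0,-2,0,255],[0,0,-2.8,0,255],[0,0,-2.8,0,255],[0,0,-2.8,0,255],[0,0,-2.8,0,255],[0,0,-2.8,0,255],[0.2,2.5,0,0,255],[0.4,3.5,0,0,255],[0.4,3.5,0,0,255]]' 50
python3 -m pendant '[[0.4,3.5,0,0,255],[0.4,3.5,0,0,255],[0.4,3.5,0,0,255],[0.4,3.5,0,0,255],[0.4,3.5,0,0,255],[0.4,3.5,0,0,255],[0.4,3.5,0,0,255],[0,1.5,0,-0.11,255],[0,0,0,-0.11,255],[0,0,0,-0.11,255]]'
python3 -m pendant '[[0,0,0,-0.01,255],[0,0,0,0,255],[0,0,0,0,255]]'
python3 - <<'E'
from h import *
snap('wrist','w5'); snap('side','s5'); rows_to([.5234,.1463,.20],np.radians(94.2)); print(ctrl.state()['wrist_force'],ctrl.state()['gripper_width'])
E
```

```text
clock: 5.48
ee_pos: [0.4812, -0.1117, 0.2506]
eef_rot: [0.135, 0.991, -0.0, 0.001]
wrist_force: [1.8, 0.8, -1.2]
gripper_width: 0.0252
clock: 6.32
ee_pos: [0.5228, 0.1471, 0.2499]
eef_rot: [-0.035, 0.999, -0.0, -0.0]
wrist_force: [0.3, 0.2, -1.5]
gripper_width: 0.0253
clock: 6.57
ee_pos: [0.5229, 0.1457, 0.2496]
eef_rot: [-0.034, 0.999, -0.0, 0.0]
wrist_force: [0.4, 0.0, -1.4]
gripper_width: 0.0256
TCP [0.523  0.1456 0.2495] x [-0.998 -0.069 -0.   ] z [ 0.  0. -1.] shift cm [-0.05  0.06  4.95] turn -0.004183973325668555
[-0.22739268 -0.02402983 -0.49803503] 0.02546009072512515
```

View pics/w5.png

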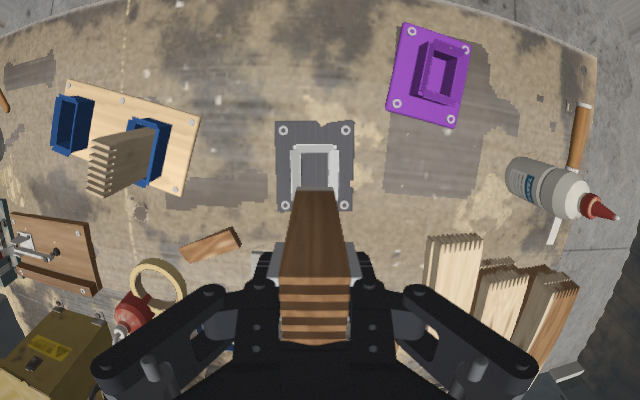

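```bash
python3 - <<'E'
from h import *
im,d,p=load('s5'); c=im[110:260,200:400]; cv2.imwrite('pics/s5c.png',cv2.resize(c,None,fx=4,fy=4,interpolation=cv2.INTER_CUBIC)[:,:,::-1])
E
```

```text
(no output)
```

View pics/s5c.png

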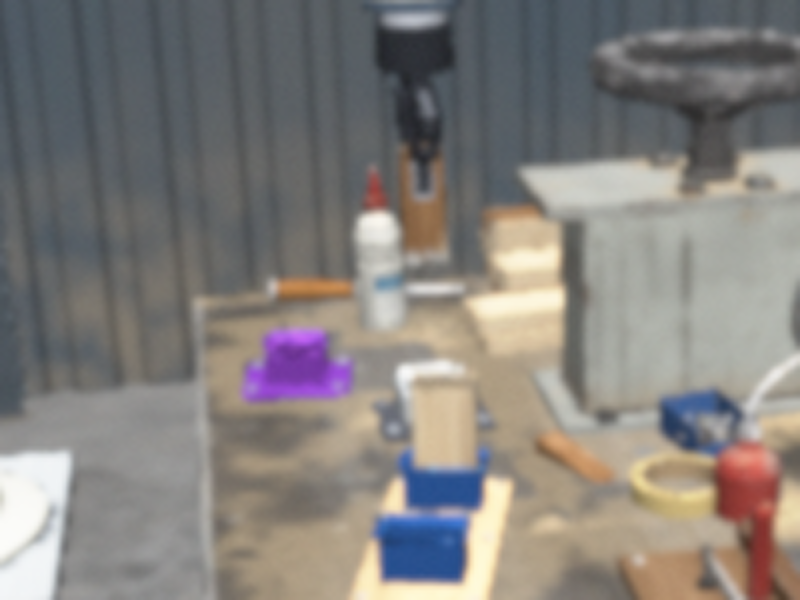

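```bash
python3 - <<'E'
from h import *
im,d,p=load('w5'); c=im[170:350,260:380]; cv2.imwrite('pics/w5c.png',cv2.resize(c,None,fx=4,fy=3.3,interpolation=cv2.INTER_CUBIC)[:,:,::-1])
t,T=tool()
for (u,v),z in [((297,190),.179),((339,190),.179),((318,190),.179),((281,277),.299),((350,277),.299)]:
    X=onz(p,u,v,z,True); print((u,v),np.round(T.T@(X-t)*1000,1))
print(d[195:275:10,318])
E
```

```text
(297, 190) [ 17.1 -11.8  70.5]
(339, 190) [17.2 18.3 70.5]
(318, 190) [17.1  3.2 70.5]
(281, 277) [ 19.5 -11.3 -49.5]
(350, 277) [ 19.5  13.  -49.5]
[0.1942341  0.17630424 0.16112395 0.14782503 0.13827558 0.12871748
 0.11936743 0.11331985]
```

View pics/w5c.png

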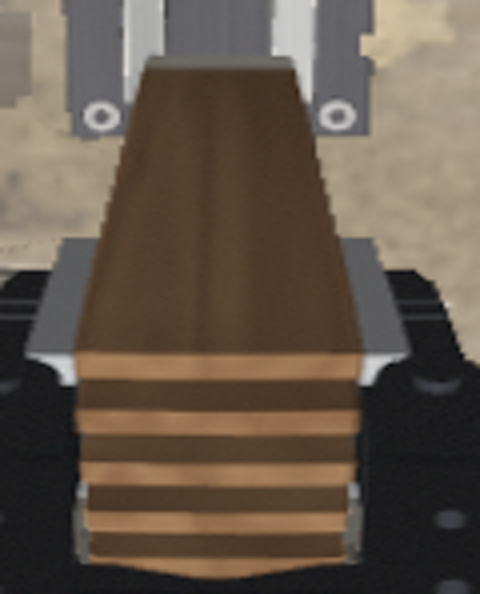

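```bash
python3 - <<'E'
from h import *
im,d,p=load('w5'); t,T=tool()
def pt(u,v):
    o,r=ray(p,np.array(u),np.array(v),True); c=r@Rc(p); k=d[np.array(v),np.array(u)]/c[...,2]; return ((o+r*k[...,None])-t)@T*1000
v=np.arange(194,274,4)
A=[]
for vv in v:
    uu=np.arange(306,326); q=pt(uu,np.full(20,vv)); A.append(np.median(q,0))
A=np.array(A); print(np.round(A[::3],1)); f=np.polyfit(A[:,2],A[:,0],1); print('x=%.3f*z+%.2f'%tuple(f))
for (u,vv),z in [((296.8,187.5),.179),((333.8,187.5),.179),((280,276.5),.299),((350,276.5),.299),((296.8,189),.179)]:
    X=onz(p,u,vv,z,True); print((u,vv),np.round(T.T@(X-t)*1000,1))
# gauge lip in this view in tool-frame-lateral
o=ortho('w5',.056,.5234,.1463,.05,.00025); h=cv2.cvtColor(o,cv2.COLOR_RGB2HSV); m=((h[...,2]>140)&(h[...,1]<30))
cv2.imwrite('pics/o5.png',np.hstack([cv2.resize(o,(400,400))[:,:,::-1],cv2.cvtColor(cv2.resize(m.astype(np.uint8)*255,(400,400)),cv2.COLOR_GRAY2BGR)]))
E
```

```text
[[ 21.3   1.3  46.4]
 [ 20.7   1.2  24.5]
 [ 20.9   1.1   5.1]
 [ 21.    1.  -10.7]
 [ 21.2   0.9 -24. ]
 [ 21.1   0.9 -34.8]
 [ 20.2   0.8 -42.7]]
x=0.007*z+20.94
(296.8, 187.5) [ 19.  -12.   70.5]
(333.8, 187.5) [19.  14.5 70.5]
(280, 276.5) [ 19.7 -11.7 -49.5]
(350, 276.5) [ 19.7  12.9 -49.5]
(296.8, 189) [ 17.9 -12.   70.5]
```

View pics/o5.png

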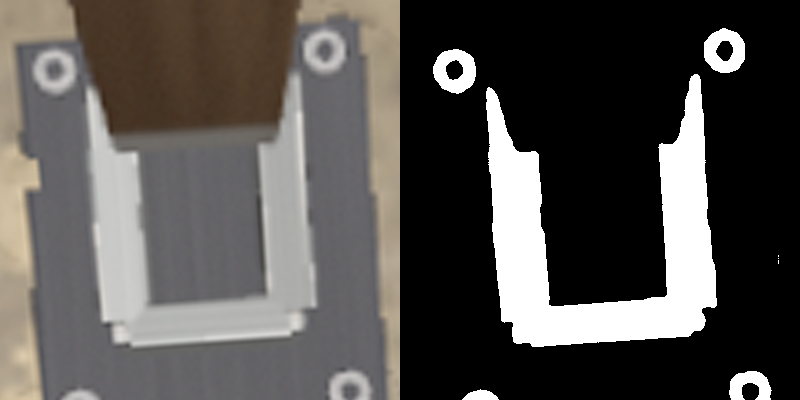

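```bash
python3 -m pendant '[[0.05,-0.03,3,0,255],[0,0,3,0,255],[0,0,3,0,255],[0,0,2,0,255],[0,0,0,0,255],[0,0,0,0,255]]'
python3 - <<'E'
from h import *
snap('wrist','w6'); rows_to([.5225,.1453,.0803],np.radians(94.2)); print(ctrl.state()['wrist_force'])
E
```

```text
clock: 7.17
ee_pos: [0.5222, 0.1453, 0.1391]
eef_rot: [-0.035, 0.999, -0.0, -0.001]
wrist_force: [-0.4, 0.5, -0.2]
gripper_width: 0.0259
TCP [0.523  0.1455 0.1402] x [-0.997 -0.071 -0.   ] z [ 0.  0. -1.] shift cm [ 0.06 -0.02  5.99] turn -0.002197057765666033
[ 0.40125278  0.26522964 -0.79628016]
```

View pics/w6.png

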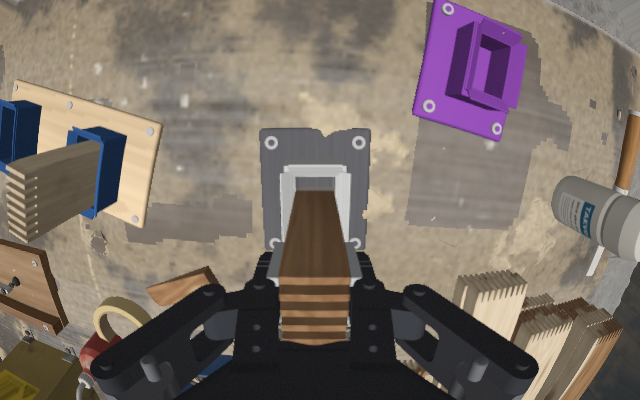

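The block foot (cols 294–337) sits between the lip walls (cols 283–351). I'll insert it.

```bash
python3 -m pendant '[[0,0,1,0,255],[0,0,1,0,255],[0,0,1,0,255],[0,0,1,0,255],[0,0,0.8,0,255],[0,0,0.5,0,255],[0,0,0.3,0,255],[0,0,0,0,255]]'
python3 -m pendant '[[0,0,0.3,0,255],[0,0,0.2,0,255],[0,0,0,0,255]]'
```

```text
clock: 7.88
ee_pos: [0.5223, 0.1455, 0.0826]
eef_rot: [-0.036, 0.999, -0.0, -0.001]
wrist_force: [-1.1, -0.0, -1.2]
gripper_width: 0.0256
clock: 8.13
ee_pos: [0.5235, 0.1458, 0.0801]
eef_rot: [-0.036, 0.999, 0.0, 0.001]
wrist_force: [-6.0, 0.4, 28.2]
gripper_width: 0.0253
```

```bash
python3 - <<'E'
from h import *
im,d,p=snap('wrist','w7'); ims,_,_=snap('side','s7'); print(ctrl.state()['wrist_force'],tool()[0])
a=cv2.resize(im[100:350,220:420],(400,500)); c=cv2.resize(load('w5')[0][100:350,220:420],(400,500)); cv2.imwrite('pics/w7c.png',np.hstack([c,a])[:,:,::-1])
E
```

```text
[-5.27079163 -0.80932963 28.29405105] [0.5235023  0.14583144 0.08005076]
```

View pics/w7c.png

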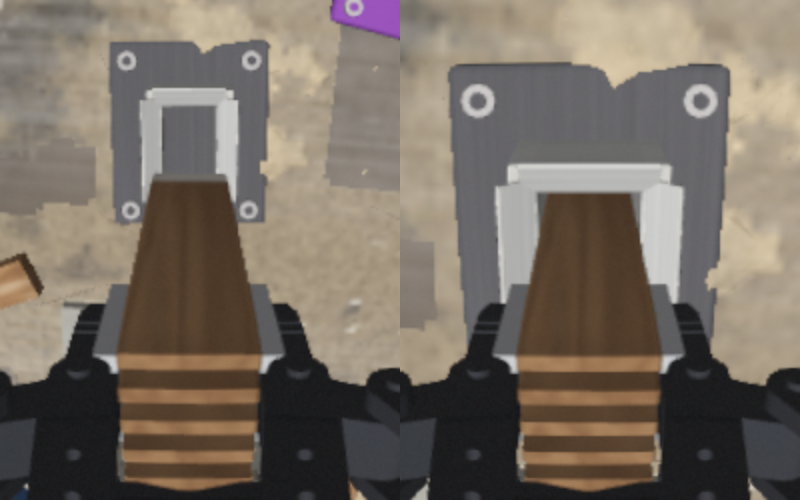

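Foot is home: 28 N of support at TCP z=0.080, which matches the rack-floor value, with no slip in the gripper. I'll draw it out.

The pendant can't tilt the tool, so the block has to pivot about the pads against a fixed edge. I'll measure the candidate edges while it comes up.

```bash
python3 -m pendant '[[0.05,0,-0.5,0,255],[0,0,-1,0,255],[0,0,-2,0,255],[0,0,-3,0,255],[0,0,-3,0,255],[0,0,-3,0,255],[0,0,-2.5,0,255],[0,0,0,0,255]]'
python3 - <<'E'
from h import *
print(np.round(ctrl.state()['q'],3)); rows_to([.5238,.245,.23],np.radians(184.2))
# purple, pot, edges
im,d,p=load('top0'); P=cloud(im,d,p)
hsv=cv2.cvtColor(im,cv2.COLOR_RGB2HSV); m=(hsv[...,0]>130)&(hsv[...,0]<155)&(hsv[...,1]>150); v,u=np.nonzero(m); X=onz(p,u,v,.01); print('purple',np.round(X.min(0),3),np.round(X.max(0),3))
Z=P[...,2]; m=np.zeros_like(Z,np.uint8); m[195:245,425:475]=Z[195:245,425:475]>.06; v,u=np.nonzero(m); print('pot',np.round(np.percentile(P[v,u],[3,97],axis=0),3))
o=ortho('w2',.01,.45,-.26,.08,.0004); cv2.imwrite('pics/o_end.png',o[:,:,::-1])
o2=ortho('w1',.01,.5,.22,.08,.0004); cv2.imwrite('pics/o_end2.png',np.hstack([o,o2])[:,:,::-1])
E
```

```text
clock: 8.9
ee_pos: [0.5242, 0.1459, 0.2338]
eef_rot: [-0.036, 0.999, 0.0, 0.004]
wrist_force: [-0.4, -1.3, -0.5]
gripper_width: 0.0259
[ 0.162  0.374  1.549 -0.     1.211 -1.481]
TCP [0.5242 0.1459 0.2338] x [-0.997 -0.072 -0.008] z [ 0.008  0.001 -1.   ] shift cm [-0.67  9.88  0.39] turn 1.5697659939534079
purple [0.329 0.227 0.01 ] [0.454 0.338 0.01 ]
pot [[ 0.442 -0.533  0.069]
 [ 0.533 -0.455  0.087]]
```

View pics/o_end2.png

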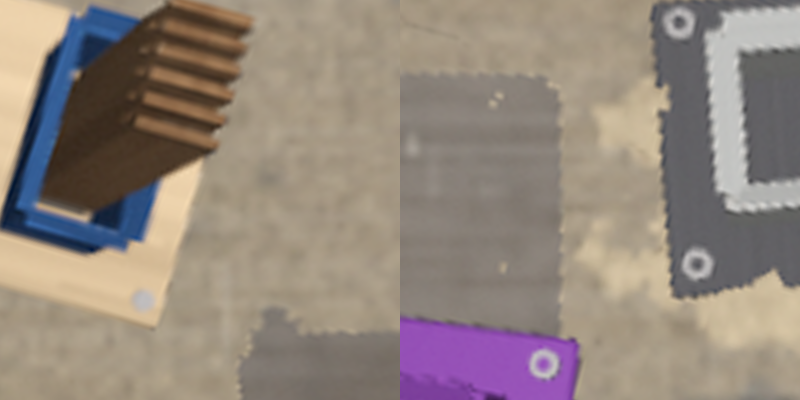

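```bash
python3 -m pendant '[[-0.15,2,0,0.1,255],[0,0,0,0.12,255],[0,0,0,0.12,255],[0,0,0,0.12,255],[0,0,0,0.12,255],[0,0,0,0.12,255],[0,0,0,0.12,255],[0,0,0,0.12,255],[0,0,0,0.12,255],[0,0,0,0.12,255]]'
python3 -m pendant '[[0,0,0,0.12,255],[0,0,0,0.12,255],[0,0,0,0.12,255],[0,0,0,0.03,255],[2,0,0,0,255],[2,0,0,0,255],[2,0,0,0,255],[0,0,0,0,255]]'
python3 - <<'E'
from h import *
rows_to([.52,.2265,.0743],np.radians(4.2)); print(ctrl.state()['q'].round(2) if hasattr(ctrl.state()['q'],'round') else ctrl.state()['q'])
E
```

```text
clock: 9.73
ee_pos: [0.5219, 0.1655, 0.2283]
eef_rot: [0.529, 0.849, -0.0, -0.0]
wrist_force: [-0.1, 0.6, -1.2]
gripper_width: 0.0254
clock: 10.4
ee_pos: [0.5173, 0.228, 0.2283]
eef_rot: [0.68, 0.733, 0.0, -0.0]
wrist_force: [-0.9, 0.3, -1.9]
gripper_width: 0.0255
TCP [0.5173 0.228  0.2283] x [-0.074  0.997  0.001] z [ 0.     0.001 -1.   ] shift cm [-0.19  0.26 15.4 ] turn 0.0012335100306288815
[0.31 0.41 1.5  0.   1.23 0.23]
```

```bash
python3 -m pendant '[[-0.1,0.2,3,0,255],[0,0,3,0,255],[0,0,3,0,255],[0,0,3,0,255],[0,0,2,0,255],[0,0,1.2,0,255],[0,0,0,0,255]]' 25
python3 -m pendant '[[-0.5,0,0,0,255],[-0.5,0,0,0,255],[-0.5,0,0,0,255],[-0.5,0,0,0,255],[0,0,0,0,255]]' 25
python3 - <<'E'
from h import *
snap('wrist','w8');snap('side','s8'); rows_to([.52,.2265,.0743],np.radians(4.2))
E
```

```text
clock: 10.98
ee_pos: [0.5182, 0.2238, 0.0738]
eef_rot: [0.681, 0.732, -0.002, -0.001]
wrist_force: [-1.2, -0.1, -0.7]
gripper_width: 0.0255
clock: 11.4
ee_pos: [0.5221, 0.2041, 0.0778]
eef_rot: [0.681, 0.732, 0.001, 0.0]
wrist_force: [-0.7, 3.4, 1.0]
gripper_width: 0.0255
TCP [0.522  0.2044 0.0774] x [-0.072  0.997  0.   ] z [ 0.002  0.    -1.   ] shift cm [ 2.21 -0.04  0.31] turn -0.0007659721669583952
```

View pics/w8.png

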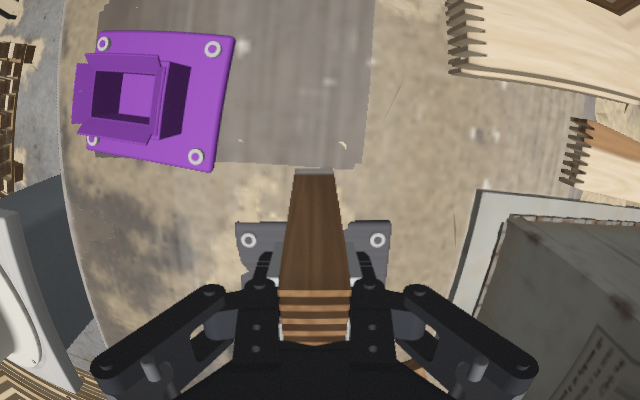

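It's pivoting (foot edge moved from row 188 to 172, 3.4 N). I'll continue.

```bash
python3 -m pendant '[[-0.7,0,0,0,255],[-0.7,0,0,0,255],[-0.7,0,0,0,255],[-0.7,0,0,0,255],[-0.7,0,0,0,255],[-0.5,0,0,0,255],[0,0,0,0,255]]' 25
python3 - <<'E'
from h import *
snap('wrist','w9');snap('side','s9'); rows_to([.52,.2265,.0743],np.radians(4.2))
E
```

```text
clock: 12.08
ee_pos: [0.5246, 0.1646, 0.0769]
eef_rot: [0.681, 0.732, 0.001, 0.0]
wrist_force: [-0.9, 4.8, 1.7]
gripper_width: 0.0255
TCP [0.5246 0.1647 0.0768] x [-0.073  0.997  0.   ] z [ 0.001  0.    -1.   ] shift cm [ 6.19 -0.01  0.25] turn -0.0004627481807246703
```

View pics/w9.png

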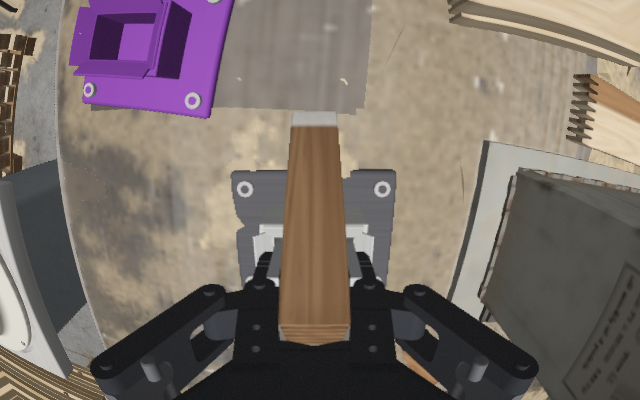

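```bash
python3 -m pendant '[[0,0,-1,0,255],[0,0,-2,0,255],[0,0,-3,0,255],[0,0,-3,0,255],[0,0,-3,0,255],[0,0,-3,0,255],[0,0,0,0,255]]' 40
cat >> h.py <<'E'
def tilt(tag,r0=130,r1=300):
    im,d,p=load(tag); t,T=tool()
    A=[]
    for vv in range(r0,r1,4):
        uu=np.arange(306,326); o,r=ray(p,uu,np.full(20,vv),True); c=r@Rc(p); k=d[vv,uu]/c[...,2]; A.append(np.median((o+r*k[:,None]-t)@T*1000,0))
    A=np.array(A); f=np.polyfit(A[:,2],A[:,0],1); print('face x=%.3f*z%+.1f  tilt %.1f deg'%(f[0],f[1],np.degrees(np.arctan(f[0]))), 'end pts',np.round(A[[0,-1]],1).tolist())
E
python3 - <<'E'
from h import *
snap('wrist','w10'); tilt('w10'); rows_to([.5,-.2,.25],np.radians(164.2))
E
```

```text
clock: 12.77
ee_pos: [0.5265, 0.165, 0.2326]
eef_rot: [0.681, 0.733, 0.003, 0.003]
wrist_force: [0.8, 0.0, 0.2]
gripper_width: 0.0258
face x=0.707*z+47.2  tilt 35.3 deg end pts [[63.2, 1.0, 22.3], [10.0, 0.8, -52.2]]
TCP [0.5256 0.1649 0.2299] x [-0.073  0.997  0.   ] z [ 0.006  0.001 -1.   ] shift cm [-36.2   -5.21  -2.05] turn 0.3489549388609072
```

View pics/w10.png

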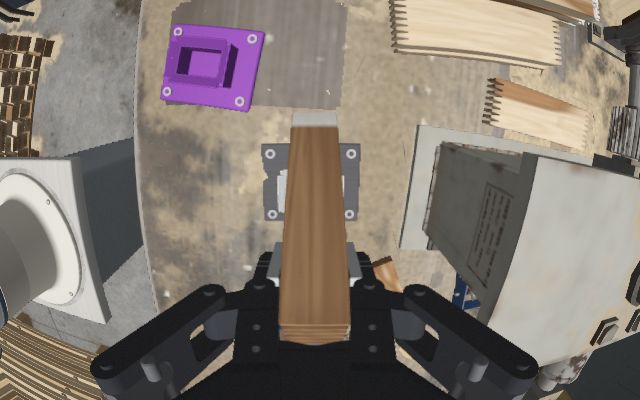

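Tilt is 35°. Next I'll carry it to free bench beyond the right end of the rack and press the tail corner down there to turn it further.

```bash
python3 -m pendant '[[-1.5,-0.4,-3,0,255],[-3.5,-0.92,0,0,255],[-3.5,-0.92,0,0,255],[-3.5,-0.92,0,0,255],[-3.5,-0.92,0,0,255],[-3.5,-0.92,0,0,255],[-3.5,-0.92,0,0,255],[-3.5,-0.92,0,0,255],[-3.5,-0.92,0,0,255],[-3.5,-0.92,0,0,255]]'
python3 -m pendant '[[-3.5,-0.92,0,0,255],[-3.5,-0.92,0,0,255],[-3.5,-0.92,0,0,255],[-2.7,-0.7,0,0.1,255],[0,0,0,0.12,255],[0,0,0,0.12,255],[0,0,0,0,255],[0,0,0,0,255]]'
python3 - <<'E'
from h import *
snap('wrist','w11'); tilt('w11'); rows_to([.4384,-.3049,.08],np.radians(164.2))
E
```

```text
clock: 13.65
ee_pos: [0.4604, -0.1722, 0.2558]
eef_rot: [0.681, 0.732, -0.0, -0.001]
wrist_force: [1.3, -0.1, -0.6]
gripper_width: 0.0254
clock: 14.32
ee_pos: [0.4363, -0.3046, 0.2558]
eef_rot: [0.794, 0.608, -0.0, -0.001]
wrist_force: [-0.5, -0.6, -1.5]
gripper_width: 0.0257
face x=0.705*z+44.6  tilt 35.2 deg end pts [[62.7, -0.0, 25.4], [9.5, -0.1, -49.4]]
TCP [ 0.4365 -0.3045  0.2559] x [0.259 0.966 0.   ] z [-0.001  0.    -1.   ] shift cm [1.000e-02 2.100e-01 1.759e+01] turn 0.013679639523064502
```

View pics/w11.png

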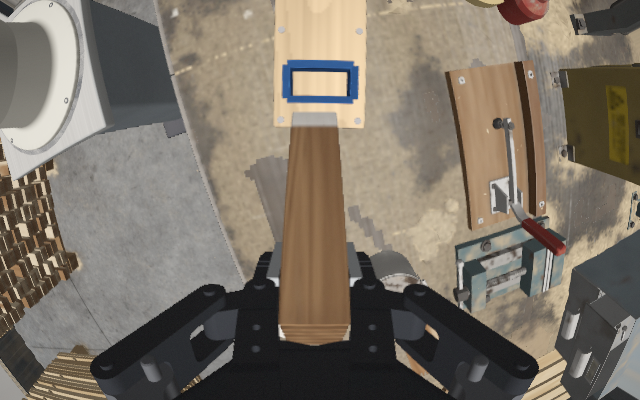

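```bash
python3 -m pendant '[[0,0.2,3.5,0.013,255],[0,0,3.5,0,255],[0,0,3.5,0,255],[0,0,3.5,0,255],[0,0,2.5,0,255],[0,0,1.4,0,255],[0,0,0.5,0,255],[0,0,0.3,0,255],[0,0,0,0,255]]' 25
python3 -m pendant '[[-0.6,0,0.4,0,255],[-0.6,0,0.4,0,255],[-0.6,0,0.4,0,255],[-0.6,0,0.4,0,255],[-0.5,0,0.4,0,255],[-0.5,0,0.4,0,255],[0,0,0,0,255]]' 25
python3 - <<'E'
from h import *
snap('wrist','w12'); tilt('w12',110,290); rows_to([.4384,-.3049,.08],np.radians(164.2))
E
```

```text
clock: 15.12
ee_pos: [0.439, -0.3054, 0.0695]
eef_rot: [0.798, 0.602, -0.0, 0.0]
wrist_force: [-1.2, 0.5, -1.0]
gripper_width: 0.0254
clock: 15.7
ee_pos: [0.4295, -0.3397, 0.0456]
eef_rot: [0.799, 0.601, 0.0, 0.001]
wrist_force: [-1.0, -1.8, 3.7]
gripper_width: 0.0254
face x=1.412*z+74.2  tilt 54.7 deg end pts [[73.9, -0.0, -0.2], [11.3, -0.0, -44.2]]
TCP [ 0.4296 -0.3394  0.0458] x [ 0.277  0.961 -0.001] z [ 0.001 -0.001 -1.   ] shift cm [ 3.56 -0.11 -3.42] turn -0.004697493166869293
```

View pics/w12.png

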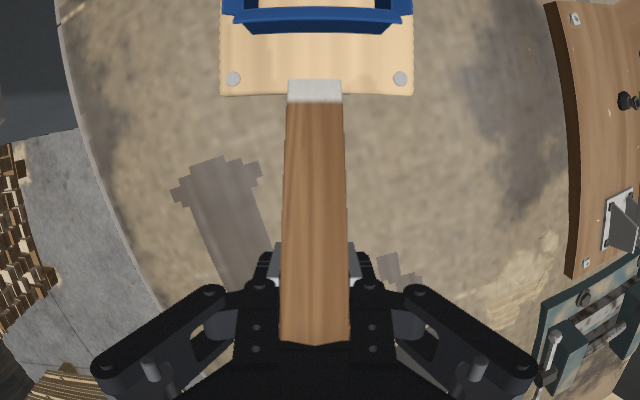

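```bash
python3 -m pendant '[[-0.5,0,0.4,0,255],[-0.5,0,0.4,0,255],[-0.4,0,0.4,0,255],[-0.3,0,0.4,0,255],[-0.3,0,0.4,0,255],[0,0,0,0,255]]' 25
python3 - <<'E'
from h import *
snap('wrist','w13'); tilt('w13',110,290)
t,T=tool(); c=np.array([.4855,-.1385]);u=np.array([.272,.962]); print(t,'rack y of TCP',(t[:2]-c)@u,'rack x',(t[:2]-c)@[.962,-.272],ctrl.state()['wrist_force'])
# plate end seen in w13
E
```

```text
clock: 16.25
ee_pos: [0.4236, -0.3578, 0.0245]
eef_rot: [0.799, 0.601, -0.0, -0.0]
wrist_force: [0.8, -0.4, 2.7]
gripper_width: 0.025
face x=2.860*z+140.7  tilt 70.7 deg end pts [[74.5, -0.2, -23.2], [11.9, -0.0, -44.9]]
[ 0.42365482 -0.35767489  0.02483375] rack y of TCP -0.2276681299200709 rack x 0.0001205078112681814 [ 0.71977932 -0.4832875   0.11197545]
```

View pics/w13.png

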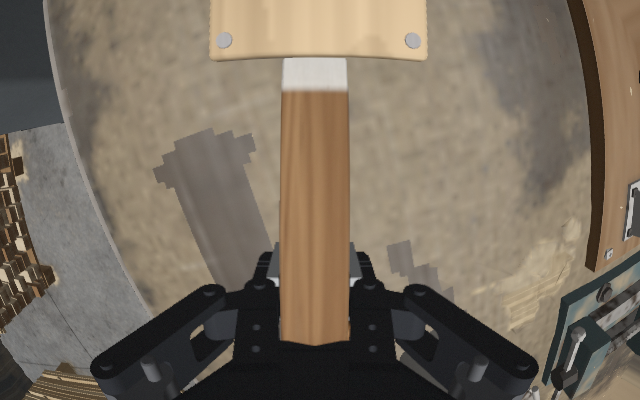

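```bash
python3 -m pendant '[[0,0,-1.5,0,255],[0,0,-1.5,0,255],[1.7,0,0,0,255],[1.7,0,0,0,255],[0,0,0,0,255],[0,0,1,0,255],[0,0,0.4,0,255],[-0.3,0,0.4,0,255],[-0.3,0,0.4,0,255],[-0.2,0,0.4,0,255]]' 25
python3 -m pendant '[[-0.2,0,0.4,0,255],[-0.1,0,0.4,0,255],[-0.1,0,0.4,0,255],[0,0,0,0,255]]' 25
python3 - <<'E'
from h import *
snap('wrist','w14'); tilt('w14',90,290)
t,T=tool(); print(t,ctrl.state()['wrist_force'])
E
```

```text
clock: 17.13
ee_pos: [0.4307, -0.3329, 0.0287]
eef_rot: [0.799, 0.601, 0.0, -0.0]
wrist_force: [-0.3, 2.5, 5.2]
gripper_width: 0.0257
clock: 17.47
ee_pos: [0.4298, -0.3372, 0.0167]
eef_rot: [0.799, 0.601, -0.0, 0.0]
wrist_force: [-2.2, -2.6, 4.0]
gripper_width: 0.0251
face x=7.210*z+350.6  tilt 82.1 deg end pts [[81.5, -0.2, -37.4], [13.3, -0.0, -46.9]]
[ 0.4297753  -0.33705193  0.01695537] [-1.26529279 -1.90296899  1.57655531]
```

View pics/w14.png

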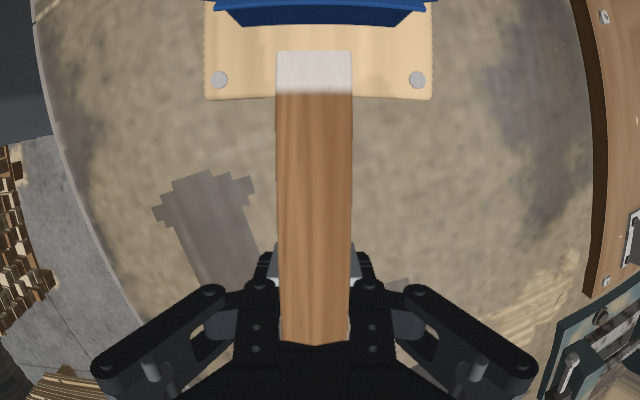

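The tilt reads 82°. Fitting the face line puts the pads 28 mm behind the TCP at this opening, so the fingertips still have about 12 mm of room. Next is the remaining 8°.

```bash
python3 -m pendant '[[-0.1,0,0.3,0,255],[0,0,0.3,0,255],[0,0,0.3,0,255],[0,0,0.3,0,255],[0,0,0,0,255],[0,0,0,0,255]]' 25
python3 - <<'E'
from h import *
snap('wrist','w15'); tilt('w15',90,290)
t,T=tool(); print(t,ctrl.state()['wrist_force'])
E
```

```text
clock: 18.02
ee_pos: [0.4299, -0.3379, 0.0052]
eef_rot: [0.799, 0.601, 0.0, 0.001]
wrist_force: [-1.0, -2.4, 2.3]
gripper_width: 0.0253
face x=49.315*z+2427.3  tilt 88.8 deg end pts [[81.1, -0.1, -47.3], [14.4, 0.0, -48.8]]
[ 0.42985929 -0.33775334  0.00523955] [ 0.73668423 -2.05180569  1.87186307]
```

```bash
python3 -m pendant '[[0,0,0.15,0,255],[0,0,0,0,255],[0,0,0,0,255]]' 25
python3 -m pendant '[[0,0,0,0,255],[0,0,0,0,255]]' 70
python3 - <<'E'
from h import *
snap('wrist','w16'); tilt('w16',90,290); t,T=tool(); print(t,ctrl.state()['wrist_force'])
E
```

```text
clock: 18.32
ee_pos: [0.4298, -0.3377, 0.0038]
eef_rot: [0.799, 0.601, 0.0, 0.001]
wrist_force: [0.2, -3.9, 4.4]
gripper_width: 0.0252
clock: 18.48
ee_pos: [0.4299, -0.3376, 0.0039]
eef_rot: [0.799, 0.601, 0.0, 0.0]
wrist_force: [0.0, -2.8, 4.7]
gripper_width: 0.0251
face x=-22.640*z-1058.7  tilt -87.5 deg end pts [[81.1, -0.2, -48.8], [14.4, 0.0, -48.7]]
[ 0.42983706 -0.33755041  0.00388129] [ 0.20880221 -3.93133471  4.70983281]
```

Level: the upper face height differs by 0.1 mm over 67 mm. I'll lift it.

```bash
python3 -m pendant '[[0,0,-0.5,0,255],[0,0,-1.5,0,255],[0,0,-2.5,0,255],[0,0,-3.5,0,255],[0,0,-3.5,0,255],[0,0,-3.5,0,255],[0,0,-3.5,0,255],[0,0,-3.5,0,255],[0,0,-3.5,0,255],[0,0,-3,0,255]]' 70
python3 -m pendant '[[-1,0,-2,0,255],[0,0,-1,0,255],[0,0,0,0,255],[0,0,0,0,255],[0,0,0,0,255],[0,0,0,0,255]]' 70
python3 - <<'E'
from h import *
im,d,p=snap('wrist','w17'); snap('side','s17'); snap('top','t17'); t,T=tool(); print(t,ctrl.state()['wrist_force'],ctrl.state()['gripper_width'])
A=[]
for vv in range(70,290,4):
    uu=np.arange(306,326); o,r=ray(p,uu,np.full(20,vv),True); k=d[vv,uu]/(r@Rc(p))[:,2]; A.append(np.median(o+r*k[:,None],0))
A=np.array(A); s=(A[:,:2]-t[:2])@T[:2,0]; ok=(A[:,2]>.2)&(s<95); f=np.polyfit(s[ok],A[ok,2],1); print('slope deg',np.degrees(np.arctan(f[0])),'face z',A[ok,2].mean(),ok.sum())
im,_,_=load('s17'); cv2.imwrite('pics/s17c.png',cv2.resize(im[60:280,180:440],None,fx=3,fy=2.7,interpolation=cv2.INTER_CUBIC)[:,:,::-1])
E
```

```text
clock: 19.37
ee_pos: [0.4292, -0.3365, 0.2912]
eef_rot: [0.799, 0.602, 0.0, 0.0]
wrist_force: [1.5, -0.5, -0.8]
gripper_width: 0.0257
clock: 19.87
ee_pos: [0.4264, -0.346, 0.3171]
eef_rot: [0.799, 0.602, -0.0, -0.002]
wrist_force: [0.4, -0.0, -1.2]
gripper_width: 0.0253
[ 0.42670243 -0.3463817   0.31784198] [ 0.08849209  0.206868   -1.69526825] 0.024846975064137643
slope deg -0.2577611863017658 face z 0.36580969377181455 55
```

View pics/w17.png

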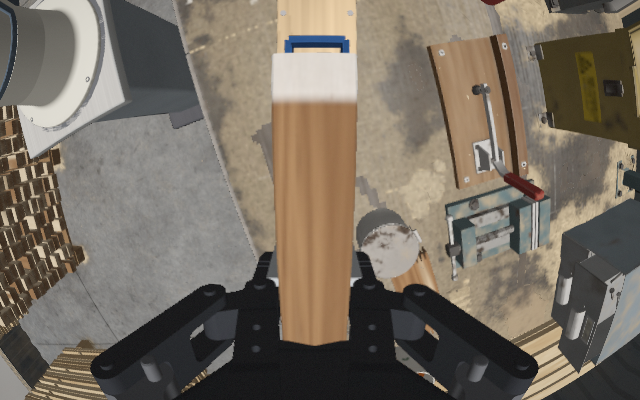

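View pics/s17c.png

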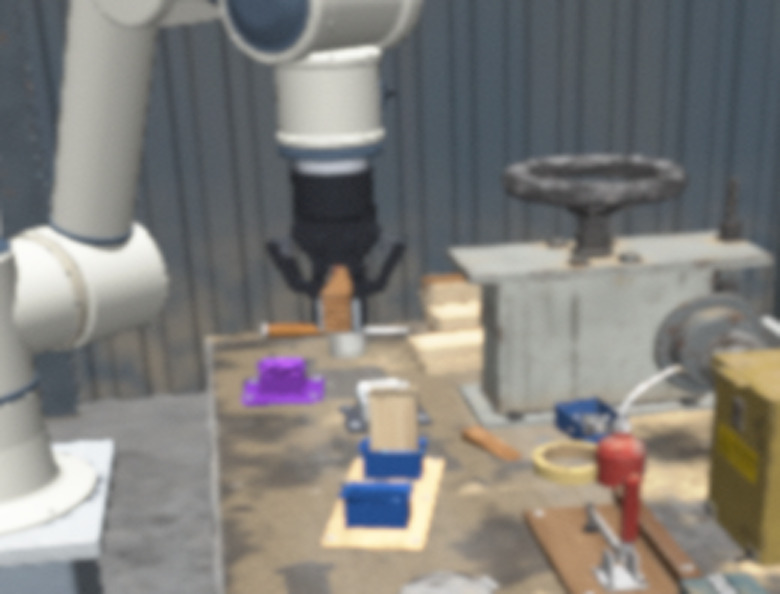

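View pics/t17.png

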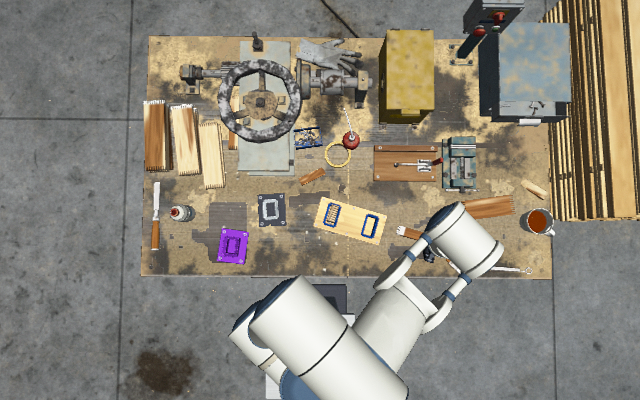

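The block is level (−0.26°), with its top face at 0.366 m and its underside at about 0.32 m. The wide block is still standing in its pocket, and the wedge and bottle haven't moved. I'll let it settle, then hand in.

```bash
python3 -m pendant '[[0,0,0,0,255],[0,0,0,0,255],[0,0,0,0,255],[0,0,0,0,255]]' 70
python3 - <<'E'
from h import *
s=ctrl.state(); print(np.abs(s['joint_vel']).max(),s['gripper_width'],s['ee_pos']); print(ctrl.job_done())
E
```

```text
clock: 20.35
ee_pos: [0.4268, -0.3467, 0.3188]
eef_rot: [0.799, 0.602, 0.0, -0.0]
wrist_force: [0.3, -0.6, -1.4]
gripper_width: 0.0251
0.0035086355556348215 0.025138978875534842 [ 0.42684562 -0.34673756  0.31875948]
the job is handed in; nothing more can be done
None
```

I handed the job in at about 20.4 s of the 48 s, with the narrow block held level and still in the gripper. The interface reports no verdict.

**What I did**
- I took the dark narrow block from the rack's right pocket and lowered it upright into the grey gauge. It met the floor with 28 N at TCP z = 0.080 m, the same height as when its foot stood on the rack floor, and it hadn't slipped in the pads. Then I drew it out.
- The pendant can't tilt the tool, so I turned the block by letting it pivot in a light grip. I pressed its foot against the gauge's foot plate, then the bench, then the bare end of the rack's plywood foot. The highest force in the readings during this was about 5 N.
- I then gripped it at 70 N and lifted it clear.

**Last checks**
- **Level:** the block's length was −0.26° off level, with its underside about 0.32 m above the bench.
- **Motion:** the arm was still, with joint speeds under 0.004 rad/s, and the grip opening was 25 mm.
- **Other things:** the wide block stands in its pocket. By eye in the last top picture, the wedge and glue bottle have not moved. The arm hid the glue pot and part of the brush there, but both are fixed.

**Disagreements in the measurements**
- The block's top measured 40 mm wide rather than 43 mm. I put this down to a joint slot at one edge.
- At this opening the pads stood about 28 mm behind the TCP, not 19 mm. I worked that out from the tilted face and allowed for it when levelling.
- The camera was about 1 mm off sideways, which I corrected for when inserting.

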